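Prop the sample chest's lid open

TASK

The lid of the open sample chest is only leaning back on its hinge stop. Swing the chest's prop rod up out of its clip until it meets its stop, then bring the lid forward so that it comes to rest on the rod, with the rod's tip in the slot under the lid's ear. Never let the lid fall shut.

Things in the scene. Friction and masses are not known exactly. Their poses are not given: they have to be found in the camera images.
- sample_chest: Low grey steel chest with its lid open, fixed to the table: 160 (x) x 180 (y) x 70 mm high. Origin: centre of its underside; x points from its front (robot side) to the hinge side, y left, z up. Lid hinge: along y at x = 80, z = 70 mm. Prop rod: 55 mm outside the right-hand wall, at y = -145 mm. Contents below 60 mm. The like chest beside it, shut, with a caliper on top, is not the one meant.
- chest_lid (a joint): Lid angle (rad): 0 shut, 1.57 upright, 1.72 leaning back on its stop, about 1.13 when resting on the raised rod. Plate 160 x 180 x 8 mm, about 0.5 kg, on a damped hinge with hardly any friction: forward of upright it sinks shut by itself, at first slowly. 1.5 N at its free edge moves it.
- prop_rod (a joint): Prop rod angle (rad): 0 level in its clip, 0.99 at its upper stop, where it belongs under the lid. A stiff pivot keeps it at any angle (some 1.5 N at the sleeve moves it); the clip is open above and does not hold it. Steel bar 8 mm thick, 153 mm from pivot to tip centre. Pivot: chest x = -60, y = -145, z = 48 mm, turning about chest y; at 0 it points to chest +x, and its tip rises.
- rod_grip (a point): Middle of the rod's black rubber sleeve (12 mm thick, 40 mm long), to be pinched from above across chest y; 80 mm from the pivot along the rod. Free beside it: 45 mm towards the chest, more outside, and 35 mm below. Site x runs along the rod to the tip.
- rod_tip (a point): Centre of the 12 mm ball at the rod's tip.
- lid_slot (a point): Where the centre of the rod's tip sits when seated: middle of the slot, 34 mm wide between two 12 mm deep ribs, under the steel ear that sticks out of the lid's right-hand side, 120 mm from the hinge. Within a few mm of rod_tip when the lid rests on the raised rod.
- lid_edge (a point): Middle of the lid's free edge (its upper edge while open), 160 mm from the hinge, mid thickness of the 8 mm plate. Free space above and behind it while the lid leans back; things on the table behind are under 50 mm tall.

How it is judged:
At the end, for the whole second after the job is handed in: The prop rod is up (above 0.8 rad), the lid rests still on it between 0.95 and 1.3 rad (under 0.05 rad/s), and the rod's tip is within 18 mm of its seat in the slot under the lid's ear (distance between rod_tip and lid_slot below 0.018 m and value of joint prop_rod above 0.8 rad and value of joint chest_lid between 0.95 and 1.3 rad and velocity of joint chest_lid between -0.05 and 0.05 rad/s); the robot touches nothing.
It fails at once if the lid falls past the prop towards shut (below 0.7 rad) (value of joint chest_lid below 0.7 rad).
It also fails if it takes over 51 s, if anything falls off the work surface, if the arm or the gripper's body presses on something with over 40 N, if the wrist force passes 120 N, or if a joint passes its speed limit or range.

ROBOT

A 6-joint arm with a two-finger parallel gripper is mounted at the origin on a cart in front of the work surface, level with it; the furniture and walls round the work are solid. World frame = base frame: x ahead of the robot, y to its left, z up, the work surface at z = 0. Lengths are in m, angles in rad, forces in N, time in s.
With the tool pointing down it reaches from about 0.425 to 0.95 m from the base axis. Payload 14.7 kg.
Tool frame: the origin (TCP) lies between the finger pads; the fingertips stand 22 mm ahead of it and the grasp point (between the pads) lies 3 mm ahead of it; z points along the fingers, y is the line along which they close (so a half turn about z gives the same grasp; the last joint's range is limited). The gripper opens to 85 mm and grips with 20 to 120 N. Pads are 22 mm wide; open, the fingers measure 114 mm over their backs; the gripper's body (76 mm by 85 mm) begins 54 mm behind the grasp point. The pads swing forward as they close: fully open they stand 13 mm farther back than shut.
Start: joints at [-1.39, 0.48, 1.596, -0, 1.065, -0.047], TCP at [0.147, -0.633, 0.253] pointing down, gripper open.
Joint ranges: [-2.75, 2.75], [-0.82, 2.05], [0.23, 2.67], [-1.56, 4.7], [0.09, 2.69], [-2.92, 2.92]. Speed limits (rad/s): [1.89, 1.89, 2.39, 3.01, 3.01, 3.01].

INTERFACE

Orientations are given as a rotation vector (axis times angle).
In Python, from rig import monitor, eyes, env gives the robot as it stands.
- The arm moves only by the tool apply_moves, never from a script. Its argument "targets" is a list of rows, each an object of numbers: "tx", "ty", "tz": the shift along the world's x, y, z in cm; "rx", "ry", "rz": the turn, a rotation vector about the world's x, y, z in rad; "grip": the opening, from 0 (shut) to 1 (fully open). In form: [{"tx": .., "ty": .., "tz": .., "rx": .., "ry": .., "rz": .., "grip": ..}, ...]. A call has 1 to 8 rows; each row shifts and turns the commanded pose from where the row before left it; what a row does not reach is not made up. A row lasts 1/8 s, in which the tool goes at most 62.5 mm and 10.7 degrees, less where a joint would pass 70% of its speed; a pose out of reach is approached as far as the arm can. A call is refused whole if a number of a shift passes 6.25 or a number of a turn 0.188, either way. A call with a gripper value outside its range is refused whole. The fingers move at their own pace and stop on an object; "squeeze" is the grip in N (left out, the last holds). Time passes only in rows, so rows that do not move let the fingers close. It gives the time, the measured TCP pose, the force, the opening and the grip force at its end, in the units of the state.
- monitor.get_obs(): the state, without advancing time (a new reading comes with each control period).
- eyes.camera(name): name is "side" or "top"; returns the picture (480x640x3 uint8, red, green, blue); there is no depth.
- eyes.camera_params(name): a dict with "fovy" (degrees; the focal length in pixels is half the picture's height over the tangent of half this angle, whatever the lens; pixels are square), "cx", "cy" (the principal point, pixels), "eye" and "attitude" of the camera in the world. Camera axes: x right, y down, z forward; pixel columns grow to the right and rows downward; lengths in m; the calibration is good to about 2 mm. A picture is of the moment at which its call begins. camera_params takes no time and is no camera call.
- env.finish_job(): hands the job in; it is judged then, once.
The state is a dict: "time": time; "joints": joint angles; "dq": joint speeds; "effort": joint torques, N m; "tcp_pos": TCP position; "tcp_rot": TCP orientation; "wrist_force": force on the tool from outside, world axes, zero at the start; "wrist_torque": the same for the moment, N m; "finger_gap": opening from 0.0 (shut) to 1.0 (fully open); "gripper_force": force on a finger pad.
Only numpy, scipy, OpenCV 4.12 (cv2) and the standard library are available. Lean on these libraries where they do the work, as an engineer would, in place of code of your own. Each camera call takes 0.05 s, during which the arm holds its last target. There are 200 camera calls.

## Working session

There is one attempt and no reset: what is moved stays moved. The work goes in short steps, Python scripts to look and compute and a tool call to move; the robot and the scene stay as the last step left them, time stands still between calls to the robot, and variables do not carry over. Pictures are saved under pics/ and viewed, at most 10 in all, crops included, and the job is handed in when it is done.

Besides the shell and the picture viewer there is one more tool, called after "Emit:" by a JSON object that holds its "fn" and its "kwargs". apply_moves: Moves the arm, as the interface text tells. Its arguments: {"type":"object","properties":{"targets":{"type":"array"},"squeeze":{"type":"number"}},"required":["targets"]}

```bash
mkdir -p pics
python3 - <<'E'
from rig import monitor, eyes, env
import cv2
o=monitor.get_obs()
print({k:o[k] for k in('time','tcp_pos','tcp_rot','finger_gap')})
for n in('side','top'):
    im=eyes.camera(n); cv2.imwrite(f'pics/{n}0.png',im[:,:,::-1]); print(n,eyes.camera_params(n))
E
```

```text
{'time': 0.0, 'tcp_pos': array([ 0.14673672, -0.63283216,  0.25268753]), 'tcp_rot': array([-3.12009204e+00, -3.56883737e-01,  1.20336260e-04]), 'finger_gap': 1.0036237587529089}
side {'fovy': 46.53833851888364, 'cx': 314.46369053519544, 'cy': 243.0965248801985, 'eye': array([0.25204662, 0.82529408, 0.76496992]), 'attitude': array([-0.35975029,  2.69425984, -1.33611575])}
top {'fovy': 47.34869941241219, 'cx': 321.63613930002225, 'cy': 233.5013843687022, 'eye': array([ 0.33669687, -0.07726162,  1.56132192]), 'attitude': array([-2.15463468,  2.15820002, -0.09401092])}
```

View pics/side0.png

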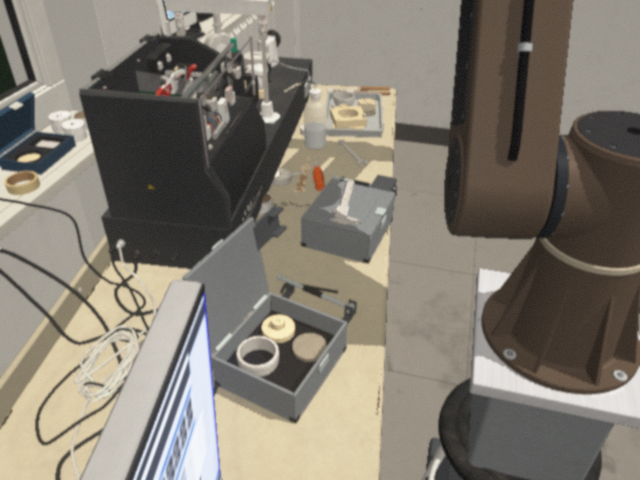

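View pics/top0.png

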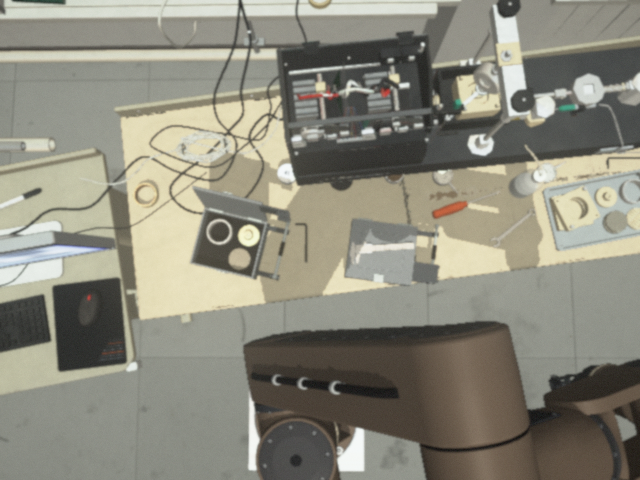

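The side view shows the open chest at about (280,345), with its rod at about (318,292). In the top view the chest is at about (230,240) and the rod at about (272,250). I'll enlarge both.

Run:
```python
import cv2, numpy as np
a=cv2.imread('pics/top0.png')[180:285,185:315]; a=cv2.resize(a,None,fx=6,fy=5.7,interpolation=cv2.INTER_CUBIC) if 0 else cv2.resize(a,None,fx=5.6,fy=5.6,interpolation=cv2.INTER_CUBIC)
cv2.imwrite('pics/topc.png',a)
b=cv2.imread('pics/side0.png')[210:425,180:370]; b=cv2.resize(b,None,fx=2.79,fy=2.79,interpolation=cv2.INTER_CUBIC)
cv2.imwrite('pics/sidec.png',b)
```

```text
(no output)
```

View pics/topc.png

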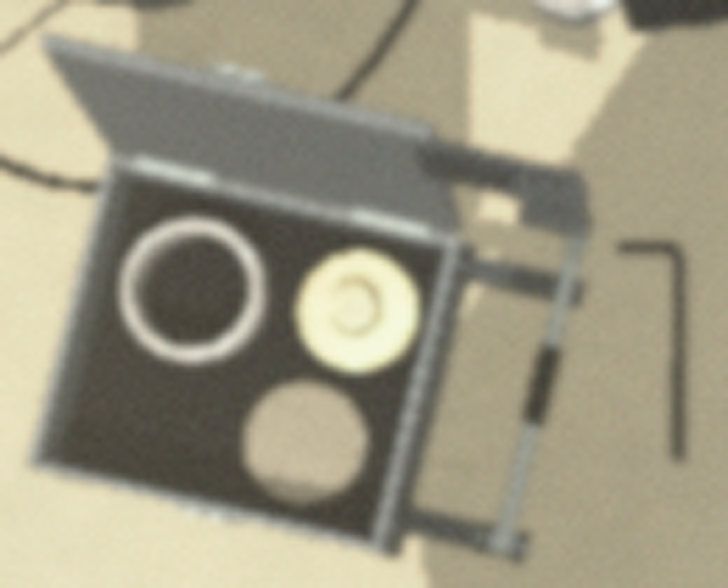

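View pics/sidec.png

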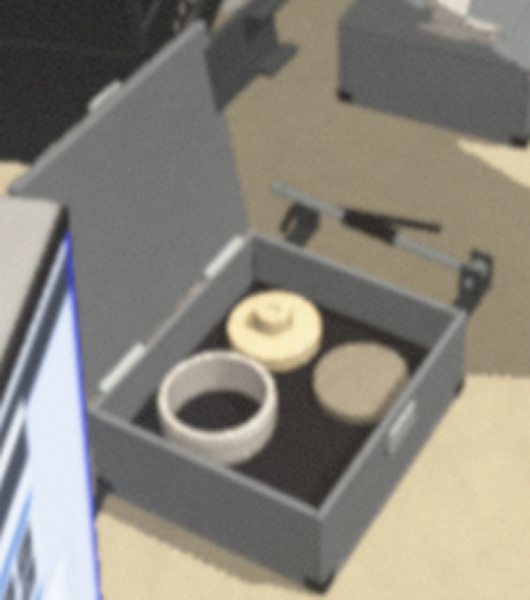

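The top crop shows the rim corners at about (118,160), (460,240), (390,550) and (35,462), and the sleeve at (541,385). The side crop shows the same corners at (92,408), (252,233), (465,313) and (322,512), and the sleeve at (370,225). I'll fit the chest pose from these.

```bash
cat > h.py <<'E'
import numpy as np, cv2
from scipy.spatial.transform import Rotation as R
from scipy.optimize import least_squares
from rig import monitor, eyes, env
def cam(n):
    p=eyes.camera_params(n); f=240/np.tan(np.radians(p['fovy']/2))
    return p,f,R.from_rotvec(p['attitude']).as_matrix()
def proj(n,P):
    p,f,M=cam(n); c=(np.atleast_2d(P)-p['eye'])@M
    return np.c_[p['cx']+f*c[:,0]/c[:,2],p['cy']+f*c[:,1]/c[:,2]]
def ray(n,uv):
    p,f,M=cam(n); return p['eye'],M@np.array([(uv[0]-p['cx'])/f,(uv[1]-p['cy'])/f,1])
def plane(n,uv,z):
    e,d=ray(n,uv); return e+d*(z-e[2])/d[2]
def tri(a,b):  # two (name,uv)
    (e1,d1),(e2,d2)=ray(*a),ray(*b); s=np.linalg.lstsq(np.c_[d1,-d2],e2-e1,rcond=None)[0]
    p,q=e1+s[0]*d1,e2+s[1]*d2; return (p+q)/2,np.linalg.norm(p-q)
def c2w(q,P): return np.r_[q[:2],0]+np.atleast_2d(P)@R.from_euler('z',q[2]).as_matrix().T
E
python3 - <<'E'
from h import *
t=(np.array([[118,160],[460,240],[390,550],[35,462],[541,385]])+.5)/5.6-.5+[185,180]
s=(np.array([[92,408],[252,233],[465,313],[322,512],[370,225]])+.5)/2.79-.5+[180,210]
C=np.array([[.08,.09,.07],[.08,-.09,.07],[-.08,-.09,.07],[-.08,.09,.07],[.02,-.145,.048]])
for i in range(5): print(C[i],plane('top',t[i],C[i,2]).round(4),plane('side',s[i],C[i,2]).round(4))
f=lambda q:np.r_[(proj('top',c2w(q,C))-t)*1.5,proj('side',c2w(q,C))-s].ravel()
r=least_squares(f,[.6,.25,-.2]); print(r.x,f(r.x).reshape(-1,2).round(1).tolist())
q=r.x; np.save('q.npy',q)
a=1.72
for nm,P in dict(pivot=[-.06,-.145,.048],grip=[.02,-.145,.048],tip=[.093,-.145,.048],hinge=[.08,0,.07],edge=[.08-.16*np.cos(a),0,.07+.16*np.sin(a)],gripup=[-.06+.08*np.cos(.99),-.145,.048+.08*np.sin(.99)]).items(): print(nm,c2w(q,P)[0].round(4),proj('top',c2w(q,P)).round(0),proj('side',c2w(q,P)).round(0))
E
```

```text
[0.08 0.09 0.07] [0.5692 0.2741 0.07  ] [0.5674 0.2788 0.07  ]
[ 0.08 -0.09  0.07] [0.5288 0.1044 0.07  ] [0.526  0.1115 0.07  ]
[-0.08 -0.09  0.07] [0.3769 0.1369 0.07  ] [0.3747 0.1461 0.07  ]
[-0.08  0.09  0.07] [0.42   0.3116 0.07  ] [0.4172 0.3142 0.07  ]
[ 0.02  -0.145  0.048] [0.459 0.066 0.048] [0.4595 0.0598 0.048 ]
[ 0.4729594   0.20878514 -0.23451857] [[-1.9, -1.3], [0.9, -0.6], [-1.6, 1.5], [-1.9, 2.2], [1.6, 0.2], [-2.2, -1.0], [-0.4, -3.5], [1.1, -2.4], [0.6, 0.5], [-0.1, 1.2]]
pivot [0.3809 0.0817 0.048 ] [[275. 277.]] [[350. 306.]]
grip [0.4587 0.0631 0.048 ] [[282. 248.]] [[312. 292.]]
tip [0.5297 0.0461 0.048 ] [[289. 223.]] [[279. 279.]]
hinge [0.5508 0.1902 0.07  ] [[236. 215.]] [[242. 320.]]
edge [0.5739 0.1847 0.2282] [[227. 196.]] [[222. 244.]]
gripup [0.4236 0.0715 0.1149] [[277. 260.]] [[330. 270.]]
```

Emit:
{"fn": "apply_moves", "kwargs": {"targets": [{"tx": 3.8, "ty": 4.2, "rz": -0.116, "grip": 0.5}, {"tx": 3.8, "ty": 4.2, "rz": -0.116, "grip": 0.5}, {"tx": 3.8, "ty": 4.2, "rz": -0.115, "grip": 0.5}, {"tx": 3.8, "ty": 4.2, "rz": -0.115, "grip": 0.5}, {"tx": 3.8, "ty": 4.2, "grip": 0.5}, {"tx": 3.8, "ty": 4.2, "grip": 0.5}, {"tx": 3.8, "ty": 4.2, "grip": 0.5}, {"tx": 3.8, "ty": 4.2, "grip": 0.5}], "squeeze": 30}}

```text
schema error: expected keys tx, ty, tz, rx, ry, rz, grip
```

All seven keys are needed in every row.

Emit:
{"fn": "apply_moves", "kwargs": {"targets": [{"tx": 3.8, "ty": 4.2, "tz": 0, "rx": 0, "ry": 0, "rz": -0.116, "grip": 0.5}, {"tx": 3.8, "ty": 4.2, "tz": 0, "rx": 0, "ry": 0, "rz": -0.116, "grip": 0.5}, {"tx": 3.8, "ty": 4.2, "tz": 0, "rx": 0, "ry": 0, "rz": -0.115, "grip": 0.5}, {"tx": 3.8, "ty": 4.2, "tz": 0, "rx": 0, "ry": 0, "rz": -0.115, "grip": 0.5}, {"tx": 3.8, "ty": 4.2, "tz": 0, "rx": 0, "ry": 0, "rz": 0, "grip": 0.5}, {"tx": 3.8, "ty": 4.2, "tz": 0, "rx": 0, "ry": 0, "rz": 0, "grip": 0.5}, {"tx": 3.8, "ty": 4.2, "tz": 0, "rx": 0, "ry": 0, "rz": 0, "grip": 0.5}, {"tx": 3.8, "ty": 4.2, "tz": 0, "rx": 0, "ry": 0, "rz": 0, "grip": 0.5}], "squeeze": 30}}

```text
time: 1.1
tcp_pos: [0.4518, -0.2956, 0.2532]
tcp_rot: [-3.12, 0.367, 0.0]
wrist_force: [0.4, -0.8, 0.5]
finger_gap: 0.497
gripper_force: 0.0
```

Emit:
{"fn": "apply_moves", "kwargs": {"targets": [{"tx": 0.1, "ty": 4.5, "tz": 0, "rx": 0, "ry": 0, "rz": 0, "grip": 0.5}, {"tx": 0.1, "ty": 4.5, "tz": 0, "rx": 0, "ry": 0, "rz": 0, "grip": 0.5}, {"tx": 0.1, "ty": 4.5, "tz": 0, "rx": 0, "ry": 0, "rz": 0, "grip": 0.5}, {"tx": 0.1, "ty": 4.5, "tz": 0, "rx": 0, "ry": 0, "rz": 0, "grip": 0.5}, {"tx": 0.1, "ty": 4.5, "tz": 0, "rx": 0, "ry": 0, "rz": 0, "grip": 0.5}, {"tx": 0.1, "ty": 4.5, "tz": 0, "rx": 0, "ry": 0, "rz": 0, "grip": 0.5}, {"tx": 0.1, "ty": 4.5, "tz": 0, "rx": 0, "ry": 0, "rz": 0, "grip": 0.5}, {"tx": 0, "ty": 4.3, "tz": -3, "rx": 0, "ry": 0, "rz": 0, "grip": 0.5}]}}

```text
time: 2.1
tcp_pos: [0.459, 0.0624, 0.2244]
tcp_rot: [-3.119, 0.367, -0.006]
wrist_force: [0.9, 0.6, 0.3]
finger_gap: 0.499
gripper_force: 0.0
```

Emit:
{"fn": "apply_moves", "kwargs": {"targets": [{"tx": 0, "ty": 0, "tz": -4, "rx": 0, "ry": 0, "rz": 0, "grip": 0.5}, {"tx": 0, "ty": 0, "tz": -4, "rx": 0, "ry": 0, "rz": 0, "grip": 0.5}, {"tx": 0, "ty": 0, "tz": 0, "rx": 0, "ry": 0, "rz": 0, "grip": 0.5}]}}

```text
time: 2.48
tcp_pos: [0.4559, 0.0608, 0.1414]
tcp_rot: [3.119, -0.366, -0.008]
wrist_force: [0.2, 0.1, 0.6]
finger_gap: 0.501
gripper_force: 0.0
```

Run:
```python
from h import *
print(monitor.get_obs()['tcp_pos'])
b=eyes.camera('side')[210:360,220:420,::-1]; cv2.imwrite('pics/s1.png',cv2.resize(b,None,fx=4,fy=4,interpolation=cv2.INTER_CUBIC))
```

```text
[0.45589615 0.06081766 0.14139489]
```

View pics/s1.png

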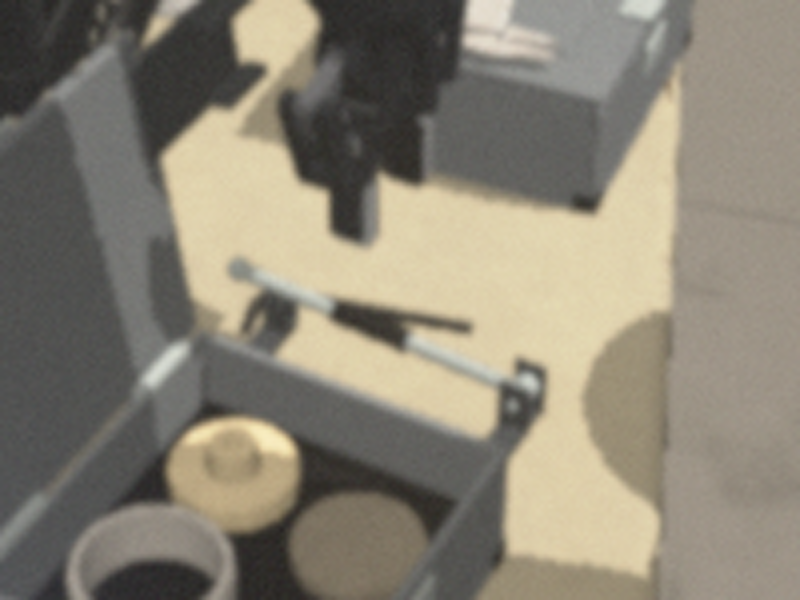

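The gripper is over the sleeve, which is at about (368,325) in the crop, and the path down is clear.

Emit:
{"fn": "apply_moves", "kwargs": {"targets": [{"tx": 0.3, "ty": 0.2, "tz": -3, "rx": 0, "ry": 0, "rz": 0, "grip": 0.5}, {"tx": 0, "ty": 0, "tz": -3, "rx": 0, "ry": 0, "rz": 0, "grip": 0.5}, {"tx": 0, "ty": 0, "tz": -2, "rx": 0, "ry": 0, "rz": 0, "grip": 0.5}, {"tx": 0, "ty": 0, "tz": -1, "rx": 0, "ry": 0, "rz": 0, "grip": 0.5}, {"tx": 0, "ty": 0, "tz": 0, "rx": 0, "ry": 0, "rz": 0, "grip": 0.5}, {"tx": 0, "ty": 0, "tz": 0, "rx": 0, "ry": 0, "rz": 0, "grip": 0.5}]}}

```text
time: 3.28
tcp_pos: [0.4615, 0.0628, 0.0543]
tcp_rot: [-3.12, 0.367, -0.002]
wrist_force: [-0.4, 1.0, -0.5]
finger_gap: 0.5
gripper_force: 0.0
```

Emit:
{"fn": "apply_moves", "kwargs": {"targets": [{"tx": -0.1, "ty": 0, "tz": -0.3, "rx": 0, "ry": 0, "rz": 0, "grip": 0.1}, {"tx": 0, "ty": 0, "tz": 0, "rx": 0, "ry": 0, "rz": 0, "grip": 0.05}, {"tx": 0, "ty": 0, "tz": 0, "rx": 0, "ry": 0, "rz": 0, "grip": 0.0}, {"tx": 0, "ty": 0, "tz": 0, "rx": 0, "ry": 0, "rz": 0, "grip": 0.0}, {"tx": 0, "ty": 0, "tz": 0, "rx": 0, "ry": 0, "rz": 0, "grip": 0.0}, {"tx": 0, "ty": 0, "tz": 0, "rx": 0, "ry": 0, "rz": 0, "grip": 0.0}], "squeeze": 20}}

```text
time: 4.03
tcp_pos: [0.4604, 0.0643, 0.0506]
tcp_rot: [-3.119, 0.367, -0.002]
wrist_force: [0.2, 30.2, -1.1]
finger_gap: 0.135
gripper_force: 19.4
```

Emit:
{"fn": "apply_moves", "kwargs": {"targets": [{"tx": 0.05, "ty": 0.2, "tz": 0, "rx": 0, "ry": 0, "rz": 0, "grip": 0.0}, {"tx": 0, "ty": 0, "tz": 0, "rx": 0, "ry": 0, "rz": 0, "grip": 0.0}]}}

```text
time: 4.28
tcp_pos: [0.4606, 0.0651, 0.0505]
tcp_rot: [-3.12, 0.366, -0.001]
wrist_force: [0.9, 6.0, 0.5]
finger_gap: 0.133
gripper_force: 19.8
```

Emit:
{"fn": "apply_moves", "kwargs": {"targets": [{"tx": -0.11, "ty": 0.03, "tz": 1.35, "rx": 0, "ry": 0, "rz": 0, "grip": 0.0}, {"tx": 0, "ty": 0, "tz": 0, "rx": 0, "ry": 0, "rz": 0, "grip": 0.0}, {"tx": -0.32, "ty": 0.08, "tz": 1.3, "rx": 0, "ry": 0, "rz": 0, "grip": 0.0}, {"tx": 0, "ty": 0, "tz": 0, "rx": 0, "ry": 0, "rz": 0, "grip": 0.0}]}}

```text
time: 4.78
tcp_pos: [0.4558, 0.0662, 0.0773]
tcp_rot: [-3.12, 0.368, -0.0]
wrist_force: [0.0, 9.6, -1.0]
finger_gap: 0.133
gripper_force: 19.9
```

Emit:
{"fn": "apply_moves", "kwargs": {"targets": [{"tx": -0.53, "ty": 0.15, "tz": 1.25, "rx": 0, "ry": 0, "rz": 0, "grip": 0.0}, {"tx": 0, "ty": 0, "tz": 0, "rx": 0, "ry": 0, "rz": 0, "grip": 0.0}, {"tx": -0.72, "ty": 0.2, "tz": 1.13, "rx": 0, "ry": 0, "rz": 0, "grip": 0.0}, {"tx": 0, "ty": 0, "tz": 0, "rx": 0, "ry": 0, "rz": 0, "grip": 0.0}, {"tx": -0.89, "ty": 0.25, "tz": 1.0, "rx": 0, "ry": 0, "rz": 0, "grip": 0.0}, {"tx": 0, "ty": 0, "tz": 0, "rx": 0, "ry": 0, "rz": 0, "grip": 0.0}]}}

```text
time: 5.52
tcp_pos: [0.434, 0.0719, 0.1112]
tcp_rot: [3.12, -0.367, 0.0]
wrist_force: [-0.6, -0.7, -0.3]
finger_gap: 0.136
gripper_force: 21.9
```

Emit:
{"fn": "apply_moves", "kwargs": {"targets": [{"tx": -1.04, "ty": 0.25, "tz": 0.83, "rx": 0, "ry": 0, "rz": 0, "grip": 0.0}, {"tx": 0, "ty": 0, "tz": 0, "rx": 0, "ry": 0, "rz": 0, "grip": 0.0}]}}

```text
time: 5.78
tcp_pos: [0.4235, 0.0745, 0.1194]
tcp_rot: [3.12, -0.367, -0.0]
wrist_force: [-0.9, -2.3, 0.3]
finger_gap: 0.133
gripper_force: 22.5
```

Emit:
{"fn": "apply_moves", "kwargs": {"targets": [{"tx": -0.2, "ty": 0.05, "tz": 0.13, "rx": 0, "ry": 0, "rz": 0, "grip": 0.0}, {"tx": 0, "ty": 0, "tz": 0, "rx": 0, "ry": 0, "rz": 0, "grip": 0.0}]}}

```text
time: 6.02
tcp_pos: [0.4222, 0.0748, 0.1202]
tcp_rot: [3.12, -0.367, 0.0]
wrist_force: [0.6, -4.3, -0.4]
finger_gap: 0.135
gripper_force: 22.5
```

Emit:
{"fn": "apply_moves", "kwargs": {"targets": [{"tx": -0.32, "ty": 0.08, "tz": 0.22, "rx": 0, "ry": 0, "rz": 0, "grip": 0.0}, {"tx": 0, "ty": 0, "tz": 0, "rx": 0, "ry": 0, "rz": 0, "grip": 0.0}]}}

```text
time: 6.28
tcp_pos: [0.4199, 0.0755, 0.1222]
tcp_rot: [3.12, -0.367, 0.002]
wrist_force: [7.7, -7.5, -15.5]
finger_gap: 0.129
gripper_force: 20.0
```

Run:
```python
from h import *
o=monitor.get_obs(); print(o['tcp_pos'],o['wrist_force'],o['joints'])
b=eyes.camera('side')[210:360,220:420,::-1]; cv2.imwrite('pics/s2.png',cv2.resize(b,None,fx=4,fy=4,interpolation=cv2.INTER_CUBIC))
q=np.load('q.npy')
for a in(.8,.9,.99):
    P=np.array([[-.06+r*np.cos(a),-.145,.048+r*np.sin(a)] for r in(0,.08,.153)]); print(a,((proj('side',c2w(q,P))-[220,210])*4).round(0).tolist())
```

```text
[0.41994556 0.07548038 0.12217266] [  7.65288476  -7.53000502 -15.51048193] [ 1.07079967e-01  3.86623327e-01  2.21668794e+00 -7.48213608e-04
  5.36849145e-01  1.91253541e+00]
0.8 [[521.0, 382.0], [416.0, 250.0], [318.0, 126.0]]
0.9 [[521.0, 382.0], [428.0, 245.0], [340.0, 115.0]]
0.99 [[521.0, 382.0], [439.0, 242.0], [362.0, 108.0]]
```

View pics/s2.png

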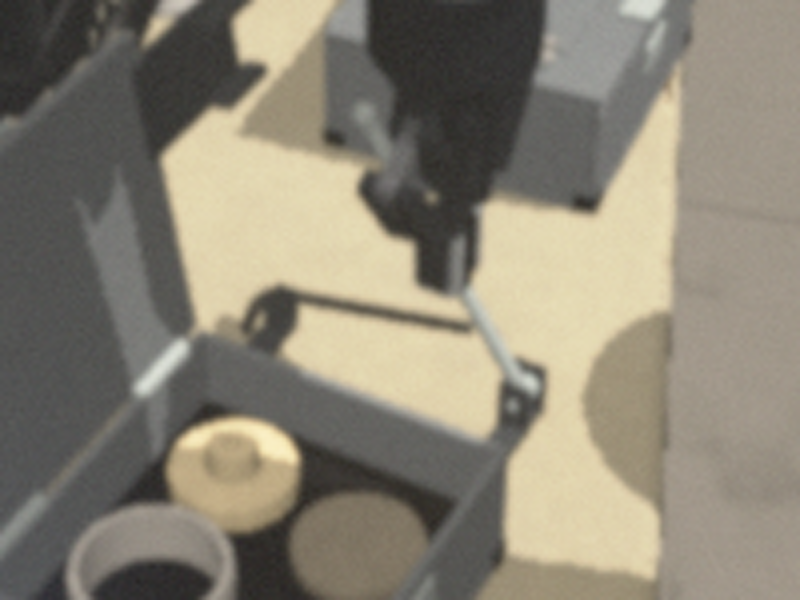

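The rod tip shows at (362,108) in the crop, exactly where 0.99 rad predicts, and a reaction force appears, so the stop is met. I'll release and retreat straight up.

Emit:
{"fn": "apply_moves", "kwargs": {"targets": [{"tx": 0, "ty": 0, "tz": 0, "rx": 0, "ry": 0, "rz": 0, "grip": 0.4}, {"tx": 0, "ty": 0, "tz": 0, "rx": 0, "ry": 0, "rz": 0, "grip": 0.5}, {"tx": 0, "ty": 0, "tz": 0, "rx": 0, "ry": 0, "rz": 0, "grip": 0.5}, {"tx": 0, "ty": 0, "tz": 3, "rx": 0, "ry": 0, "rz": 0, "grip": 0.5}, {"tx": 0, "ty": 0, "tz": 4, "rx": 0, "ry": 0, "rz": 0, "grip": 0.5}, {"tx": 0, "ty": 0, "tz": 5, "rx": 0, "ry": 0, "rz": 0, "grip": 0.5}, {"tx": 0, "ty": 0, "tz": 4, "rx": 0, "ry": 0, "rz": 0, "grip": 0.5}, {"tx": 0, "ty": 0, "tz": 0, "rx": 0, "ry": 0, "rz": 0, "grip": 0.5}]}}

```text
time: 7.32
tcp_pos: [0.4204, 0.0759, 0.2852]
tcp_rot: [-3.119, 0.367, -0.008]
wrist_force: [0.8, -0.5, -1.0]
finger_gap: 0.501
gripper_force: 0.0
```

Emit:
{"fn": "apply_moves", "kwargs": {"targets": [{"tx": 1, "ty": 0, "tz": 0, "rx": 0, "ry": 0, "rz": 0.175, "grip": 0.45}, {"tx": 1, "ty": 1, "tz": 0, "rx": 0, "ry": 0, "rz": 0.175, "grip": 0.45}, {"tx": 2, "ty": 1, "tz": 0, "rx": 0, "ry": 0, "rz": 0.175, "grip": 0.45}, {"tx": 2, "ty": 1, "tz": 0, "rx": 0, "ry": 0, "rz": 0.175, "grip": 0.45}, {"tx": 2, "ty": 1, "tz": 0, "rx": 0, "ry": 0, "rz": 0.175, "grip": 0.45}, {"tx": 2, "ty": 1, "tz": 0, "rx": 0, "ry": 0, "rz": 0.175, "grip": 0.45}, {"tx": 2, "ty": 1, "tz": 0, "rx": 0, "ry": 0, "rz": 0.175, "grip": 0.45}, {"tx": 2, "ty": 1, "tz": 0, "rx": 0, "ry": 0, "rz": 0.175, "grip": 0.45}]}}

```text
time: 8.32
tcp_pos: [0.5591, 0.146, 0.2812]
tcp_rot: [-2.617, -1.737, 0.003]
wrist_force: [0.1, -0.5, 0.0]
finger_gap: 0.453
gripper_force: 0.0
```

Emit:
{"fn": "apply_moves", "kwargs": {"targets": [{"tx": 0.5, "ty": 0.6, "tz": 0, "rx": 0, "ry": 0, "rz": 0.171, "grip": 0.45}, {"tx": 0, "ty": 0, "tz": 0, "rx": 0, "ry": 0, "rz": 0, "grip": 0.45}, {"tx": 0, "ty": 0, "tz": 0, "rx": 0, "ry": 0, "rz": 0, "grip": 0.45}]}}

```text
time: 8.7
tcp_pos: [0.5634, 0.1515, 0.2818]
tcp_rot: [-2.469, -1.942, 0.002]
wrist_force: [0.0, 0.2, -0.4]
finger_gap: 0.45
gripper_force: 0.0
```

Run:
```python
from h import *
o=monitor.get_obs(); q=np.load('q.npy')
M=R.from_rotvec(o['tcp_rot']).as_matrix(); print(o['tcp_pos'],M.round(3).tolist())
print('tcp in chest',R.from_euler('z',-q[2]).apply(o['tcp_pos']-np.r_[q[:2],0]))
b=eyes.camera('side')[170:350,180:420,::-1]; cv2.imwrite('pics/s3.png',cv2.resize(b,None,fx=3.3,fy=3.3,interpolation=cv2.INTER_CUBIC))
a=1.72; P=[[.08-.16*np.cos(a),y,.07+.16*np.sin(a)] for y in(.09,0,-.09)]
print(((proj('side',c2w(q,P))-[180,170])*3.3).round(0).tolist(), ((proj('side',o['tcp_pos']+M[:,2]*.02)-[180,170])*3.3).round(0))
```

```text
[0.56337807 0.15147122 0.28180794] [[0.236, 0.972, -0.001], [0.972, -0.236, -0.0], [-0.001, -0.001, -1.0]]
tcp in chest [ 0.10126188 -0.03473401  0.28180794]
[[19.0, 351.0], [139.0, 244.0], [243.0, 151.0]] [[179. 151.]]
```

View pics/s3.png

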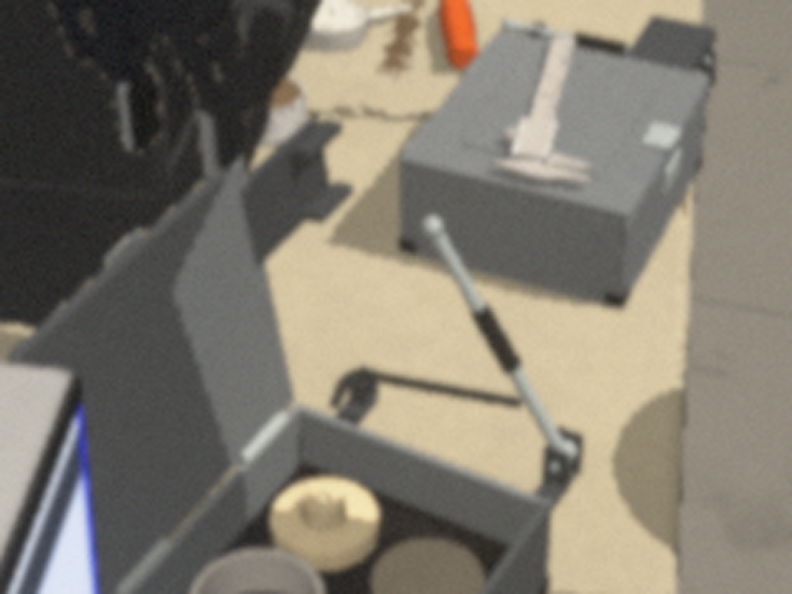

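The rod stands up, with its tip at (432,225). The fingers straddle the lid's edge, with tips at (130,150) and (212,165) and the edge's right corner at (240,160). I'll go down over the edge as a loose cage.

Emit:
{"fn": "apply_moves", "kwargs": {"targets": [{"tx": 0.2, "ty": 0, "tz": -1.5, "rx": 0, "ry": 0, "rz": 0, "grip": 0.45}, {"tx": 0, "ty": 0, "tz": -1.5, "rx": 0, "ry": 0, "rz": 0, "grip": 0.45}, {"tx": 0, "ty": 0, "tz": -1, "rx": 0, "ry": 0, "rz": 0, "grip": 0.45}, {"tx": 0, "ty": 0, "tz": -0.8, "rx": 0, "ry": 0, "rz": 0, "grip": 0.45}, {"tx": 0, "ty": 0, "tz": 0, "rx": 0, "ry": 0, "rz": 0, "grip": 0.45}]}}

```text
time: 9.38
tcp_pos: [0.5657, 0.1516, 0.2337]
tcp_rot: [-2.465, -1.947, 0.002]
wrist_force: [-0.2, 0.0, 1.1]
finger_gap: 0.454
gripper_force: 0.0
```

Emit:
{"fn": "apply_moves", "kwargs": {"targets": [{"tx": 0, "ty": 0, "tz": 0, "rx": 0, "ry": 0, "rz": 0, "grip": 0.33}, {"tx": 0, "ty": 0, "tz": 0, "rx": 0, "ry": 0, "rz": 0, "grip": 0.33}, {"tx": -0.78, "ty": 0.19, "tz": 0.1, "rx": 0, "ry": 0, "rz": 0, "grip": 0.33}, {"tx": -0.78, "ty": 0.19, "tz": 0.1, "rx": 0, "ry": 0, "rz": 0, "grip": 0.33}, {"tx": -0.78, "ty": 0.19, "tz": 0, "rx": 0, "ry": 0, "rz": 0, "grip": 0.33}, {"tx": 0, "ty": 0, "tz": 0, "rx": 0, "ry": 0, "rz": 0, "grip": 0.33}]}}

```text
time: 10.12
tcp_pos: [0.5418, 0.1576, 0.2365]
tcp_rot: [-2.465, -1.947, 0.001]
wrist_force: [0.2, 0.0, 0.3]
finger_gap: 0.33
gripper_force: 0.0
```

Run:
```python
from h import *
o=monitor.get_obs(); q=np.load('q.npy')
print(o['tcp_pos'],o['wrist_force'],R.from_euler('z',-q[2]).apply(o['tcp_pos']-np.r_[q[:2],0]))
b=eyes.camera('side')[170:350,180:420,::-1]; cv2.imwrite('pics/s4.png',cv2.resize(b,None,fx=3.3,fy=3.3,interpolation=cv2.INTER_CUBIC))
```

```text
[0.54175331 0.15761284 0.23647323] [0.22614764 0.04216125 0.28970698] [ 0.07880192 -0.03378556  0.23647323]
```

View pics/s4.png

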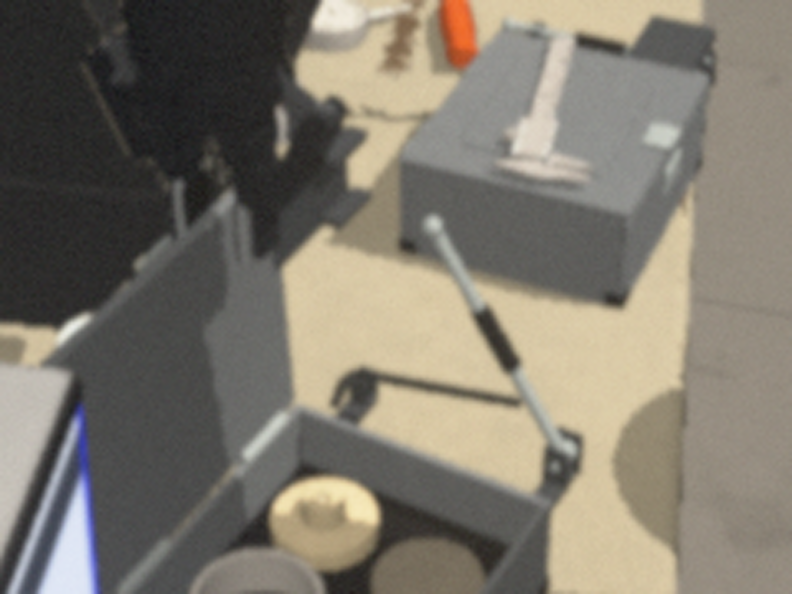

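The lid is standing near upright inside the cage; the finger tips are at about (180,205) and (243,260) with the edge between them. I'll carry on along the arc.

Emit:
{"fn": "apply_moves", "kwargs": {"targets": [{"tx": -0.78, "ty": 0.19, "tz": 0, "rx": 0, "ry": 0, "rz": 0, "grip": 0.33}, {"tx": -0.78, "ty": 0.19, "tz": -0.05, "rx": 0, "ry": 0, "rz": 0, "grip": 0.33}, {"tx": -0.78, "ty": 0.19, "tz": -0.1, "rx": 0, "ry": 0, "rz": 0, "grip": 0.33}, {"tx": -0.78, "ty": 0.19, "tz": -0.15, "rx": 0, "ry": 0, "rz": 0, "grip": 0.33}, {"tx": 0, "ty": 0, "tz": 0, "rx": 0, "ry": 0, "rz": 0, "grip": 0.33}]}}

```text
time: 10.8
tcp_pos: [0.5106, 0.1651, 0.2333]
tcp_rot: [-2.465, -1.947, 0.001]
wrist_force: [-0.6, 0.6, 0.4]
finger_gap: 0.329
gripper_force: 0.0
```

Emit:
{"fn": "apply_moves", "kwargs": {"targets": [{"tx": -0.58, "ty": 0.14, "tz": -0.15, "rx": 0, "ry": 0, "rz": 0, "grip": 0.33}, {"tx": -0.58, "ty": 0.14, "tz": -0.17, "rx": 0, "ry": 0, "rz": 0, "grip": 0.33}, {"tx": 0, "ty": 0, "tz": 0, "rx": 0, "ry": 0, "rz": 0, "grip": 0.33}, {"tx": 0, "ty": 0, "tz": 0, "rx": 0, "ry": 0, "rz": 0, "grip": 0.33}]}}

```text
time: 11.3
tcp_pos: [0.4997, 0.1677, 0.2302]
tcp_rot: [-2.465, -1.947, 0.0]
wrist_force: [-1.3, -0.4, 0.1]
finger_gap: 0.326
gripper_force: 0.5
```

Emit:
{"fn": "apply_moves", "kwargs": {"targets": [{"tx": -0.4, "ty": 0.09, "tz": -0.13, "rx": 0, "ry": 0, "rz": 0, "grip": 0.33}, {"tx": -0.4, "ty": 0.09, "tz": -0.14, "rx": 0, "ry": 0, "rz": 0, "grip": 0.33}, {"tx": 0, "ty": 0, "tz": 0, "rx": 0, "ry": 0, "rz": 0, "grip": 0.33}, {"tx": -0.4, "ty": 0.09, "tz": -0.15, "rx": 0, "ry": 0, "rz": 0, "grip": 0.33}, {"tx": -0.4, "ty": 0.09, "tz": -0.17, "rx": 0, "ry": 0, "rz": 0, "grip": 0.33}, {"tx": 0, "ty": 0, "tz": 0, "rx": 0, "ry": 0, "rz": 0, "grip": 0.33}, {"tx": 0, "ty": 0, "tz": 0, "rx": 0, "ry": 0, "rz": 0, "grip": 0.33}]}}

```text
time: 12.18
tcp_pos: [0.4839, 0.1714, 0.2244]
tcp_rot: [2.465, 1.947, 0.0]
wrist_force: [0.2, -0.5, -0.4]
finger_gap: 0.332
gripper_force: 0.0
```

Run:
```python
from h import *
o=monitor.get_obs(); q=np.load('q.npy')
print(o['wrist_force'],o['gripper_force'],R.from_euler('z',-q[2]).apply(o['tcp_pos']-np.r_[q[:2],0]))
b=eyes.camera('side')[170:350,180:420,::-1]; cv2.imwrite('pics/s5.png',cv2.resize(b,None,fx=3.3,fy=3.3,interpolation=cv2.INTER_CUBIC))
for a in (1.13,1.2): print(a,((proj('side',c2w(q,[[.08-.16*np.cos(a),y,.07+.16*np.sin(a)] for y in(.09,-.09)]))-[180,170])*3.3).round(0).tolist())
```

```text
[ 0.20897577 -0.47565594 -0.37459811] 0.0 [ 0.01934153 -0.0337857   0.22436043]
1.13 [[192.0, 442.0], [399.0, 223.0]]
1.2 [[172.0, 427.0], [381.0, 210.0]]
```

View pics/s5.png

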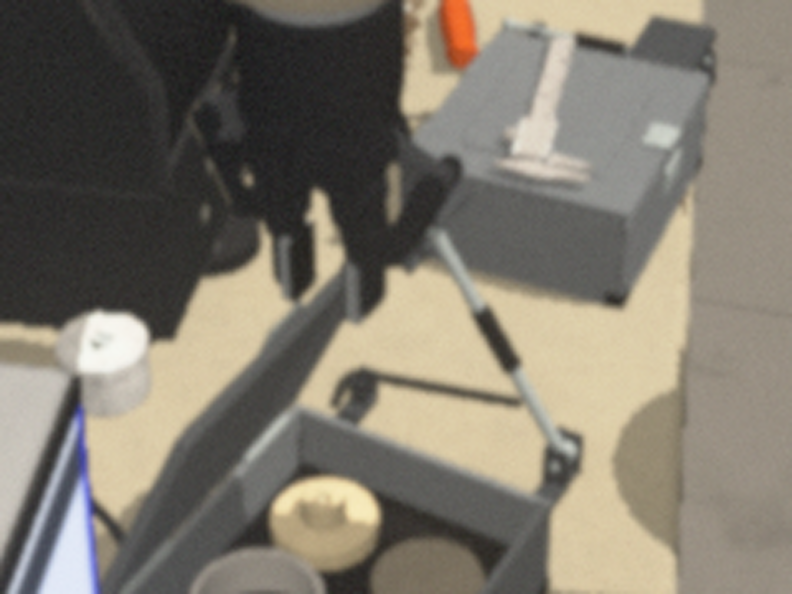

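The ear has come down over the rod tip at about (432,230), and the lid's left corner at (180,440) matches 1.13–1.2 rad. No force remains on the fingers, so the lid rests on the rod. I'll withdraw along the plate's direction.

Emit:
{"fn": "apply_moves", "kwargs": {"targets": [{"tx": -0.15, "ty": 0.03, "tz": 0, "rx": 0, "ry": 0, "rz": 0, "grip": 0.33}, {"tx": -0.42, "ty": 0.1, "tz": 0.9, "rx": 0, "ry": 0, "rz": 0, "grip": 0.33}, {"tx": -0.42, "ty": 0.1, "tz": 0.9, "rx": 0, "ry": 0, "rz": 0, "grip": 0.33}, {"tx": -0.42, "ty": 0.1, "tz": 0.9, "rx": 0, "ry": 0, "rz": 0, "grip": 0.33}, {"tx": -0.42, "ty": 0.1, "tz": 0.9, "rx": 0, "ry": 0, "rz": 0, "grip": 0.33}, {"tx": -0.42, "ty": 0.1, "tz": 2, "rx": 0, "ry": 0, "rz": 0, "grip": 0.33}, {"tx": -0.42, "ty": 0.1, "tz": 4, "rx": 0, "ry": 0, "rz": 0, "grip": 0.33}, {"tx": 0, "ty": 0, "tz": 4, "rx": 0, "ry": 0, "rz": 0, "grip": 0.33}]}}

```text
time: 13.22
tcp_pos: [0.4564, 0.1777, 0.3619]
tcp_rot: [-2.465, -1.947, 0.0]
wrist_force: [0.3, -0.6, -0.1]
finger_gap: 0.33
gripper_force: 0.0
```

Emit:
{"fn": "apply_moves", "kwargs": {"targets": [{"tx": 0, "ty": 0, "tz": 2, "rx": 0, "ry": 0, "rz": 0, "grip": 0.33}, {"tx": 0, "ty": 0, "tz": 0, "rx": 0, "ry": 0, "rz": 0, "grip": 0.33}, {"tx": 0, "ty": 0, "tz": 0, "rx": 0, "ry": 0, "rz": 0, "grip": 0.33}]}}

```text
time: 13.6
tcp_pos: [0.4566, 0.1776, 0.3797]
tcp_rot: [-2.465, -1.947, 0.001]
wrist_force: [0.3, 1.1, -0.1]
finger_gap: 0.331
gripper_force: 0.0
```

Run:
```python
from h import *
b=eyes.camera('side')[170:350,180:420,::-1]; cv2.imwrite('pics/s6.png',cv2.resize(b,None,fx=3.3,fy=3.3,interpolation=cv2.INTER_CUBIC))
q=np.load('q.npy'); print(monitor.get_obs()['tcp_pos'])
for a in (1.13,): print(((proj('side',c2w(q,[[.08-.16*np.cos(a),y,.07+.16*np.sin(a)] for y in(.09,-.09)]+[[-.06+.153*np.cos(.99),-.145,.048+.153*np.sin(.99)]]))-[180,170])*3.3).round(0).tolist())
```

```text
[0.456566   0.17756275 0.37944049]
[[192.0, 442.0], [399.0, 223.0], [430.0, 221.0]]
```

View pics/s6.png

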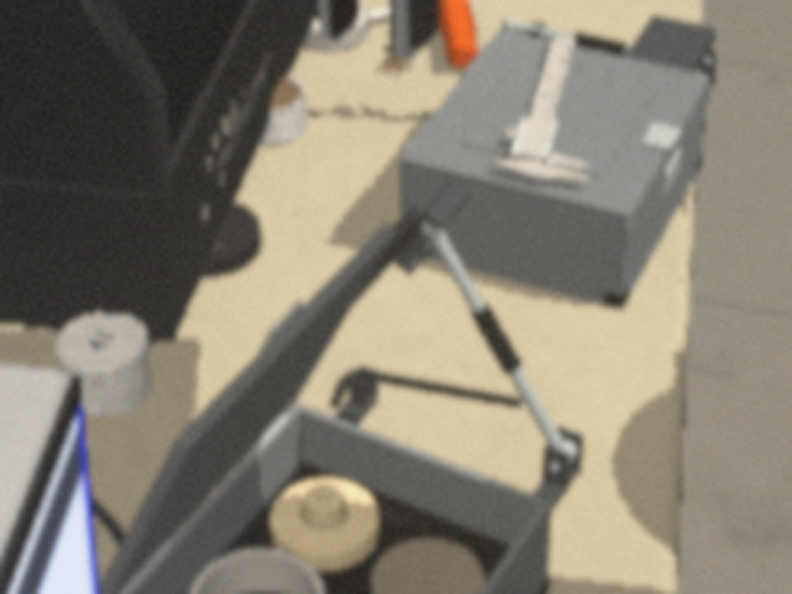

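The lid rests on the rod with the tip at about (430,225) under the ear. It has not moved since I withdrew, and the gripper is clear.

```bash
python3 -c "
from rig import env
print(env.finish_job())"
```

```text
the job is handed in; nothing more can be done
None
```

The job is handed in: the last picture shows the prop rod up at its stop, the lid resting still on it with the tip under the ear, and the gripper clear; no verdict was returned.

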